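Wedge an aluminium profile tight in the drill jig

ROBOT

A 6-joint arm with a two-finger parallel gripper is mounted at the origin on a cart in front of the work surface, level with it; the furniture and walls round the work are solid. World frame = base frame: x ahead of the robot, y to its left, z up, the work surface at z = 0. Lengths are in m, angles in rad, forces in N, time in s.
With the tool pointing down it reaches from about 0.35 to 0.775 m from the base axis. Payload 7.3 kg.
Tool frame: the origin (TCP) lies at the centre of the arm's flange, where the gripper is bolted on; the fingertips stand 178 mm ahead of it and the grasp point (between the pads) lies 159 mm ahead of it; z points along the fingers, y is the line along which they close (so a half turn about z gives the same grasp; the last joint's range is limited). The gripper opens to 92 mm and grips with 3 to 60 N. Pads are 19 mm wide; open, the fingers measure 130 mm over their backs; the gripper's body (75 mm by 190 mm) begins 47 mm behind the grasp point.
Start: joints at [0.994, 0.342, 1.524, -0, 1.275, -0.146], TCP at [0.219, 0.477, 0.405] pointing down, gripper open.
Joint ranges: [-2.53, 2.53], [-0.77, 2.02], [0.04, 2.7], [-1, 4.14], [0.28, 2.66], [-3.11, 3.11]. Speed limits (rad/s): [2.57, 2.57, 3.14, 3.14, 3.14, 3.14].

INTERFACE

Orientations are given as [roll, pitch, yaw] about the fixed x, y, z axes, in that order (R = Rz(yaw) Ry(pitch) Rx(roll)).
In Python, from cell import robot gives the robot as it stands.
- The arm moves only by the shell command python3 drive.py 'ROWS' [OPENING] [FORCE]. ROWS is one flat JSON list of numbers that holds 1 to 8 rows one after another, with no inner brackets; each row has 6 numbers: dx, dy, dz in units of 5 mm, then a rotation vector rx, ry, rz in units of 0.1 rad; each row shifts and turns the commanded pose from where the row before left it, along the tool's axes as they then stand; what a row does not reach is not made up. A row lasts 1/12 s, in which the tool goes at most 0.0417 m and 0.125 rad, less where a joint would pass 70% of its speed; a pose out of reach is approached as far as the arm can. OPENING is the finger opening in m, set as the command begins (- or left out keeps the last). The fingers move at their own pace and stop on an object; FORCE is the grip in N (left out, the last holds). Time passes only in rows, so rows that do not move let the fingers close. It prints the time, the measured TCP pose, the force, the opening and the grip force at its end. Input that does not fit is refused with a message, and nothing moves.
- robot.observe(): the state, without advancing time (a new reading comes with each control period).
- robot.read_camera(name): name is "scene" or "top" or "wrist"; returns a dict with "image" (480x640x3 uint8, red, green, blue), "fx", "fy", "cx", "cy" (pixels), "k1" (the pictures are not rectified: a ray, as slopes to the right and down, at radius r is drawn at 1 + k1 r^2 times it, then the intrinsics apply), "pose" (4x4, takes a point from camera to world coordinates). Camera axes: x right, y down, z forward; pixel columns grow to the right and rows downward; lengths in m; the calibration is good to about 2 mm. A picture is of the moment at which its call begins. There is no depth.
- robot.hand_in(): hands the job in; it is judged then, once.
The state is a dict: "time": time; "qpos": joint angles; "qvel": joint speeds; "joint_efforts": joint torques, N m; "tool_pos": TCP position; "tool_rot": TCP orientation; "contact_force": force on the tool from outside, world axes, zero at the start; "torque": the same for the moment, N m; "opening": finger opening in m; "grip_force": force on a finger pad.
Only numpy, scipy, OpenCV 4.12 (cv2) and the standard library are available. Lean on these libraries where they do the work, as an engineer would, in place of code of your own. Each camera call takes 0.05 s, during which the arm holds its last target. There are 200 camera calls.

TASK

Load the drill jig: lay the aluminium profile in its nest, up against the end stop and the fence, and drive the wedge, thin end first, into the gap between profile and slanted cleat until it jams and holds the profile tight. Swing the guide arm right over the profile to its stop, and leave the other things on the bench where they are.

Things in the scene. Friction and masses are not known exactly. Their poses are not given: they have to be found in the camera images.
- drill_jig: Drill jig screwed to the bench: grey-topped board 200 (x) x 330 (y) x 18 mm. Origin: centre of its underside; at yaw 0 its x points away from the robot, y to the left. Light wooden rails 16 mm high (z 18 to 34 mm): fence, its near face at x=+20, y -130 to +20; end stop, its face at y=-110, x -3 to +20. Steel posts, to z 69 mm: 22 mm thick at x=+65, y=-90; 8 mm thick at x=+52, y=-75.
- nest (a point): Where the underside's centre of the profile is to lie: on the board's top (z 18 mm), jig x=+5, y=-45 mm, axes as the jig's. Home, the profile lies along the jig's y, its far side on the fence, its -y end on the end stop, its other end at y=+20, its top at z 48 mm.
- gap_mouth (a point): On the board's top at jig x=-20, y=+20 mm, mouth of the gap between the profile (home) and the slanted cleat: a fixed light rail, 24 x 96 x 16 mm, y -76 to +20, turned 1 in 8, so that the gap narrows to -y. The cleat was set by hand and differs by up to 3 mm each way: the mouth is 24 to 30 mm wide, from x=-10 towards -x. The board is bare at y above +22.
- profile: Offcut of silver aluminium slot profile, 30 (x) x 130 (y) x 30 mm, 0.14 kg, loose on the bench. Origin: centre of its underside, y along its length; the same either way round.
- wedge: Dark wooden wedge, loose on the bench, 130 mm long (y, thin end at -y), 14 high, 0.06 kg. Origin: underside, half length. Straight face x=+12 mm; tapered face (1 in 8) from x=-20 at the butt (y=+65) to x=-4 at the thin end; 24 mm wide at half length. In the jig: axes as the jig's, straight face on the profile (x=-22), flat on the board. It slides with 2 N or less until it jams.
- wedge_butt (a point): Middle of the wedge's thick end (32 mm wide, 14 mm high), at half height. Pushed to -y, the wedge jams with its butt anywhere from jig y=+36 to +84 mm, as the cleat was set: only the rising force tells. Lying askew it may bind some mm early, and give again when pushed again. Truly jammed it gives less than 1 mm at 15 N; pressed with 15 to 20 N it is locked and stays by friction.
- guide_arm (a joint): Aluminium arm with a steel drill bush, on an upright axis at jig x=+65, y=-90 mm. 0: over the profile, along the jig's -x, on its stop; grows as it swings open, pi/2 points along -y. Starts at 0.7 to 1.15, limit 1.75; hinge friction 0.06 N m, stays where left. 115 mm long from the axis, 22 wide, z 51.5 to 61.5 mm; bush to z 65, red knob at its end to 76.
- knob_end (a point): Point under the red knob, 100 mm from the arm's axis, at half the arm's thickness (z 56.5 mm).
- wax_tin: Bystander: round flat tin with a pale lid, 66 mm across, 23 mm high; origin under its centre.
- tape_measure: Bystander: yellow tape measure, 75 x 34 x 64 mm, standing; origin under its centre.
- masking_tape: Bystander: roll of masking tape lying flat, 96 mm across, 25 mm high; origin under its centre.

How it is judged:
At the end, for the whole second after the job is handed in: The profile lies flat and square in its nest, within 1.5 mm of the fence and 2.5 mm of the end stop. The wedge lies flat beside it, still pressing on it with more than 4 N. Both are at rest. The guide arm is within 0.06 rad of its stop over the profile (x of profile in the frame of drill_jig between 0.0035 and 0.0065 m and y of profile in the frame of drill_jig between -0.0465 and -0.0425 m and z of profile in the frame of drill_jig between 0.016 and 0.02 m and angle between the y axis of profile and the y axis of drill_jig, either way round below 0.03 rad and x of wedge in the frame of drill_jig between -0.025 and -0.019 m and y of wedge in the frame of drill_jig between -0.055 and 0.045 m and z of wedge in the frame of drill_jig between 0.016 and 0.02 m and contact force between wedge and profile above 4 N and value of joint guide_arm below 0.06 rad and linear speed of each of wedge, profile below 0.01 m/s); the robot touches nothing.
It fails at once if the wax tin is moved more than 30 mm (distance of wax_tin from where it was at the start of the episode above 0.03 m).
It fails at once if the tape measure is moved more than 30 mm (distance of tape_measure from where it was at the start of the episode above 0.03 m).
It fails at once if the masking tape is moved more than 30 mm (distance of masking_tape from where it was at the start of the episode above 0.03 m).
It also fails if it takes over 70 s, if anything falls off the work surface, if the arm or the gripper's body presses on something with over 40 N, if the wrist force passes 120 N, or if a joint passes its speed limit or range.

## Working session

There is one attempt and no reset: what is moved stays moved. The work goes in short steps, Python scripts to look and compute and a shell command to move; the robot and the scene stay as the last step left them, time stands still between calls to the robot, and variables do not carry over. Pictures are saved under pics/ and viewed, at most 10 in all, crops included, and the job is handed in when it is done.

```bash
ls; mkdir -p pics; python3 - <<'E'
from cell import robot
import cv2
for n in("top","scene"):
    c=robot.read_camera(n); cv2.imwrite(f"pics/{n}0.png",c["image"][:,:,::-1]); print(n,{k:c[k] for k in c if k!="image"})
print(robot.observe())
E
```

```text
cell.py
drive.py
pics
top {'fx': 451.39300839873397, 'fy': 451.39300839873397, 'cx': 318.954644729766, 'cy': 242.69659560265552, 'k1': -0.1028010392437467, 'pose': array([[-7.73262123e-04, -9.86197973e-01,  1.65568595e-01,
         3.76264553e-01],
       [-9.99964005e-01, -6.36373475e-04, -8.46068977e-03,
         1.87904183e-02],
       [ 8.44927857e-03, -1.65569178e-01, -9.86161983e-01,
         1.12310844e+00],
       [ 0.00000000e+00,  0.00000000e+00,  0.00000000e+00,
         1.00000000e+00]])}
scene {'fx': 540.4325158456608, 'fy': 540.4325158456608, 'cx': 318.2863305278879, 'cy': 249.02375587681377, 'k1': -0.06433019532649828, 'pose': array([[ 0.73009843, -0.36921724,  0.57500863, -0.1172971 ],
       [-0.68286409, -0.36273909,  0.63412695, -0.72083434],
       [-0.02555249, -0.85562783, -0.51696043,  0.68683998],
       [ 0.        ,  0.        ,  0.        ,  1.        ]])}
{'time': 0.1, 'qpos': array([ 9.94002611e-01,  3.42671788e-01,  1.52489574e+00,  1.45232882e-05,
        1.27538818e+00, -1.45990073e-01]), 'qvel': array([ 0.00011449, -0.00229556, -0.00439262,  0.0006117 , -0.00059839,
       -0.00047847]), 'joint_efforts': array([ 1.69621737e-03, -4.32005346e+01, -2.44694906e+01,  7.17527303e-02,
        5.26627048e-02, -6.13533484e-05]), 'tool_pos': array([0.21915472, 0.47695238, 0.40411355]), 'tool_rot': array([-3.14024612e+00, -2.12027347e-04,  2.71078463e+00]), 'contact_force': array([ 0.35250115, -0.30336834,  0.15131158]), 'torque': array([0.00884362, 0.02375897, 0.0375546 ]), 'grip_force': 0.0, 'opening': 0.09146230248221159}
```
View pics/top0.png

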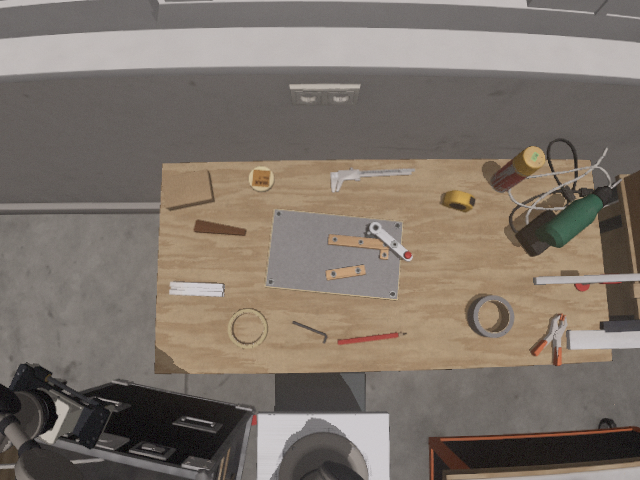

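View pics/scene0.png

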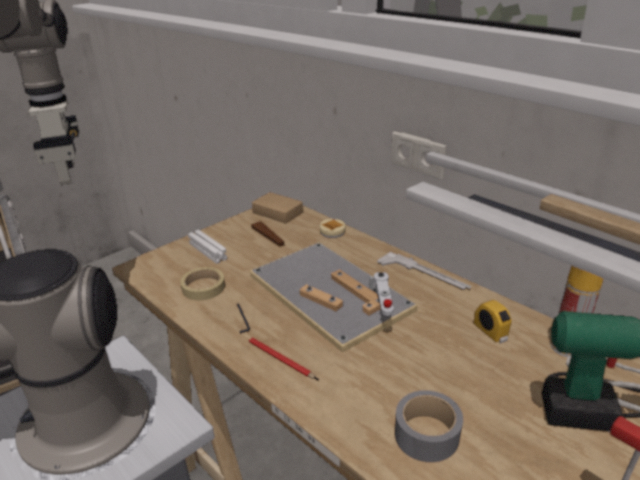

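The top view shows the board with corners near (277,210), (403,219), (397,299), (267,287). The profile is at (170–224, 283–297), the dark wedge at (195–245, 220–236), and the guide arm runs from its pivot near (376,229) to the red knob at (407,255). Next I'll measure these with masks.

```bash
cat > h.py <<'E'
import numpy as np, cv2
from cell import robot
def ray(c,uv):
    K=np.array([[c["fx"],0,c["cx"]],[0,c["fy"],c["cy"]],[0,0,1.]])
    p=cv2.undistortPoints(np.array(uv,float).reshape(-1,1,2),K,np.array([c["k1"],0,0,0,0]))[:,0]
    return np.c_[p,np.ones(len(p))]@c["pose"][:3,:3].T
def plane(c,uv,z):
    d=ray(c,uv);o=c["pose"][:3,3]
    return (o+d*((z-o[2])/d[:,2])[:,None])[:,:2]
def blob(m,roi):
    x0,y0,x1,y1=roi;k=np.zeros(m.shape,np.uint8);k[y0:y1,x0:x1]=m[y0:y1,x0:x1]*255
    k=cv2.morphologyEx(k,cv2.MORPH_CLOSE,np.ones((5,5)))
    cs,_=cv2.findContours(k,cv2.RETR_EXTERNAL,cv2.CHAIN_APPROX_NONE)
    return max(cs,key=cv2.contourArea)[:,0]
def rect(P):
    (c,(w,h),a)=cv2.minAreaRect((P*1000).astype(np.float32))
    if w<h: w,h,a=h,w,a+90
    return np.round(c,1),round(w,1),round(h,1),round((a+90)%180-90,1) # mm; a=long axis deg
E
python3 - <<'E'
from h import *
c=robot.read_camera("top");im=c["image"].astype(int);R,G,B=im[...,0],im[...,1],im[...,2]
hsv=cv2.cvtColor(c["image"],cv2.COLOR_RGB2HSV).astype(int);S,V=hsv[...,1],hsv[...,2]
b=blob(S<50,(255,200,415,310));print("board",rect(plane(c,b,.018)))
p=blob((S<50)&(V>120),(160,275,235,305));print("profile",rect(plane(c,p,.03)),len(p))
w=blob((V<100),(188,213,252,242));P=plane(c,w,.014);print("wedge",rect(P))
q=cv2.boxPoints(cv2.minAreaRect(w.astype(np.float32)));print(q)
r=blob((R>140)&(G<80),(395,245,420,265));print("knob",r.mean(0),plane(c,[r.mean(0)],.076))
for z,uv in((.069,[376,229]),(.034,[384,254.])):print(plane(c,[uv],z))
# wedge along-axis widths
x=P*1000;x0=x.mean(0);u=np.linalg.svd(x-x0,full_matrices=False)[2][0]; n=np.array([-u[1],u[0]]);t=(x-x0)@u;s=(x-x0)@n
print("u",u,x0)
for a in range(-60,61,20):
    k=abs(t-a)<6;print(a,s[k].min().round(1),s[k].max().round(1))
k=im[205:305,160:420].astype(np.uint8)[:,:,::-1]
cv2.imwrite("pics/c1.png",cv2.resize(k,(780,300),interpolation=cv2.INTER_CUBIC))
E
```

```text
board (array([534.3, -44.6]), 354.8, 194.2, 84.3)
profile (array([446. , 306.9]), 135.8, 33.2, 87.7) 131
wedge (array([594.1, 259.1]), 128.5, 29.5, 78.6)
[[194.      230.99998]
 [196.26923 219.65382]
 [245.5     229.49998]
 [243.23077 240.84615]]
knob [407.625 254.5  ] [[ 0.52400844 -0.19904096]]
[[ 0.58647872 -0.12644573]]
[[ 0.53119867 -0.14955847]]
u [-0.13512498 -0.99082856] [597.41284696 261.51416257]
-60 -13.3 15.6
-40 -14.1 14.8
-20 -11.4 13.1
0 -11.2 12.3
20 -9.6 10.6
40 -8.2 8.6
60 -7.3 5.9
```

View pics/c1.png

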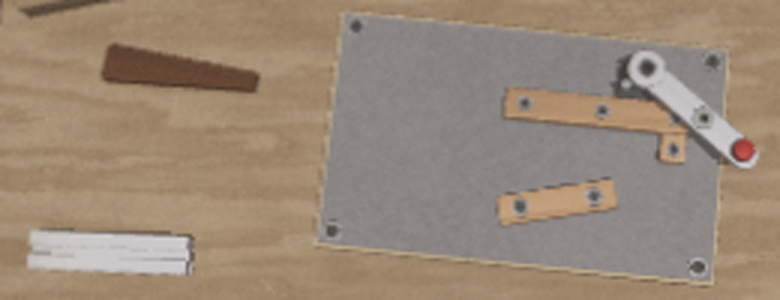

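The crop shows the board corners at crop pixels (345,12), (727,48), (713,283), (318,245). The wedge has its thick end left and thin end right, so it already faces the right way. The profile is at lower left. I'll fix the jig pose from the corners and cross-check it with the scene view.

```bash
cat >> h.py <<'E'
def fit(J,W): # rigid 2D jig->world
    a,b=J.mean(0),W.mean(0);U,S,V=np.linalg.svd((J-a).T@(W-b));R=(U@V).T
    return R,b-R@a
E
python3 - <<'E'
from h import *
c=robot.read_camera("top")
uv=np.array([[345,12],[727,48],[713,283],[318,245]])/3+[160,205]-.33
W=plane(c,uv,.018);J=np.array([[100,165],[100,-165],[-100,-165],[-100,165]])/1e3
R,t=fit(J,W);print("corners",t,np.arctan2(R[1,0],R[0,0]),((W-J@R.T-t)*1e3).round(1))
# rails as checks: fence ends, stop
g=lambda q,z:((plane(c,np.array(q)/3+[160,205]-.33,z)-t)@R*1e3).round(1)
print("fence near-left top",g([[505,117],[660,133],[505,88]],.034),"cleat",g([[500,224],[617,207],[497,198],[611,180]],.034))
k=g([[743,149]],.076)[0];p=g([[647,68]],.069)[0];print("knob",k,"post",p,"angle",np.arctan2(-(k[1]+90),65-k[0]))
im=c["image"];gray=cv2.cvtColor(im,cv2.COLOR_RGB2GRAY)
print("wedge corners", plane(c,np.array([[110,43],[103,80],[259,71],[257,93]])/3+[160,205]-.33,.014)*1e3)
print("prof corners",plane(c,np.array([[30,229],[28,269],[192,235],[190,275]])/3+[160,205]-.33,.03)*1e3)
E
```

```text
corners [ 0.53560141 -0.03041871] -0.0949124562028607 [[-2.2 -3.7]
 [-1.4  4.4]
 [ 1.8  2.8]
 [ 1.8 -3.6]]
fence near-left top [[  19.3   19.7]
 [  18.2 -107.5]
 [  43.3   21.8]] cleat [[-68.   15.7]
 [-45.5 -77.2]
 [-47.3  20.1]
 [-24.  -70.6]]
knob [   4.8 -168.3] post [ 63.6 -88.9] angle 0.9153476293711086
wedge corners [[623.01374236 319.23825282]
 [591.25972052 323.70842084]
 [598.88306852 192.25304432]
 [580.17934496 193.42622941]]
prof corners [[464.62545067 374.33422501]
 [432.12046061 374.45274158]
 [460.40163611 240.8559837 ]
 [428.12757362 241.52265709]]
```

The manual's scale: shifts go in units of 5 mm and turns go in units of 0.1 rad. Converting my numbers, 0.12 rad is 1.2.

```bash
cat >> h.py <<'E'
from scipy.spatial.transform import Rotation as Ro
JT=np.array([.5356,-.0304]);JY=-.095
def jig(x,y): return JT+np.array([[np.cos(JY),-np.sin(JY)],[np.sin(JY),np.cos(JY)]])@[x,y]
def to(x,y,z,yaw):
    o=robot.observe();r=Ro.from_euler("xyz",o["tool_rot"]);g=Ro.from_euler("xyz",[np.pi,0,yaw])
    d=np.array([x,y,z])-o["tool_pos"]
    print("first turn",(r.inv()*g).as_rotvec().round(3),"then shift",g.inv().apply(d).round(4),"shift w/o turn",r.inv().apply(d).round(4))
E
cat > t.py <<'E'
import sys
from h import *
to(*map(float,sys.argv[1:5]))
E
python3 drive.py '[0, 0, 0, 0, 0, 1.2, 0, 0, 0, 0, 0, 1.2, 0, 0, 0, 0, 0, 1.2, 0, 0, 0, 0, 0, 1.2, 0, 0, 0, 0, 0, 1.2, 0, 0, 0, 0, 0, 1.2, 0, 0, 0, 0, 0, 1.2, 0, 0, 0, 0, 0, 1.2]' 0.06
python3 t.py .446 .309 .197 1.539
```

```text
time: 0.87
tool_pos: [0.2192, 0.477, 0.4045]
tool_rot: [-3.141, 0.0, 1.745]
contact_force: [-0.4, -0.0, -0.3]
opening: 0.0599
grip_force: 0.0
first turn [-0.     0.     0.206] then shift [-0.1607  0.2321  0.2075] shift w/o turn [-0.2047  0.1944  0.2075]
```

To row units: 0.0387 m is 7.74, 0.0386 m is 7.72, 0.103 rad is 1.03.

```bash
python3 drive.py '[0, 0, 0, 0, 0, 1.03, 0, 0, 0, 0, 0, 1.03, -5.4, 7.74, 0, 0, 0, 0, -5.4, 7.74, 0, 0, 0, 0, -5.4, 7.74, 0, 0, 0, 0, -5.4, 7.74, 0, 0, 0, 0, -5.4, 7.74, 0, 0, 0, 0, -5.14, 7.72, 0, 0, 0, 0]'
python3 drive.py '[0, 0, 4, 0, 0, 0, 0, 0, 6, 0, 0, 0]'
python3 t.py .446 .309 .197 1.539
python3 -c "
from h import *
cv2.imwrite('pics/w1.png',robot.read_camera('wrist')['image'][:,:,::-1])"
```

```text
time: 1.53
tool_pos: [0.4222, 0.3279, 0.4047]
tool_rot: [-3.141, -0.0, 1.545]
contact_force: [0.2, 1.4, 0.1]
opening: 0.0603
grip_force: 0.0
time: 1.7
tool_pos: [0.4237, 0.328, 0.3564]
tool_rot: [3.136, -0.003, 1.54]
contact_force: [0.3, 0.2, -0.3]
opening: 0.0605
grip_force: 0.0
first turn [ 0.006 -0.003  0.001] then shift [-0.0183  0.0229  0.1594] shift w/o turn [-0.0188  0.022   0.1595]
```

View pics/w1.png

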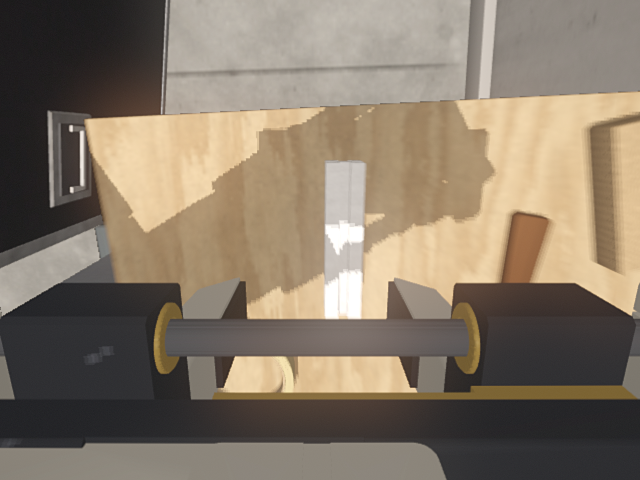

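The wrist view shows the profile at columns 325–365, right of the finger midline (about 316). That agrees with the remaining 22 mm shift, so I'll descend.

To row units: 0.035 m is 7, 0.03 m is 6, -0.006 rad is -0.06.

```bash
python3 drive.py '[-3.66, 4.48, 4, -0.06, 0.03, 0, 0, 0, 6, 0, 0, 0, 0, 0, 7, 0, 0, 0, 0, 0, 7, 0, 0, 0, 0, 0, 5, 0, 0, 0, 0, 0, 2.9, 0, 0, 0, 0, 0, 0, 0, 0, 0]'
python3 t.py .446 .309 .197 1.539
```

```text
time: 2.33
tool_pos: [0.4426, 0.3108, 0.1923]
tool_rot: [-3.141, 0.0, 1.545]
contact_force: [-0.3, 1.0, -0.2]
opening: 0.0599
grip_force: 0.0
first turn [-0.     0.     0.006] then shift [-0.0016  0.0035 -0.0047] shift w/o turn [-0.0017  0.0035 -0.0047]
```

To row units: -0.0047 m is -0.94, 0.0035 m is 0.7.

```bash
python3 drive.py '[0, 0.7, -0.94, 0, 0, 0, 0, 0, 0, 0, 0, 0]'
python3 drive.py '[0, 0, 0, 0, 0, 0, 0, 0, 0, 0, 0, 0, 0, 0, 0, 0, 0, 0, 0, 0, 0, 0, 0, 0, 0, 0, 0, 0, 0, 0, 0, 0, 0, 0, 0, 0]' 0.02 35
```

```text
time: 2.5
tool_pos: [0.4484, 0.3115, 0.2021]
tool_rot: [3.132, -0.005, 1.545]
contact_force: [0.9, 0.5, 0.7]
opening: 0.0603
grip_force: 0.0
time: 3.0
tool_pos: [0.4472, 0.3109, 0.2002]
tool_rot: [3.135, -0.003, 1.545]
contact_force: [-0.2, -0.7, 3.0]
opening: 0.0295
grip_force: 35.0
```

```bash
python3 drive.py '[0, 0, -4, 0, 0, 0, 0, 0, -7, 0, 0, 0, 0, 0, -5, 0, 0, 0, 0, 0, 0, 0, 0, 0]'
python3 -c "
from h import *
x=jig(.000,-.033);to(x[0],x[1],.2302,1.5708+JY)
x=jig(.020,.020);to(x[0],x[1],.2302,1.5708+JY)"
```

```text
time: 3.33
tool_pos: [0.4479, 0.3113, 0.2848]
tool_rot: [3.128, -0.007, 1.545]
contact_force: [1.1, 1.1, -0.7]
opening: 0.0299
grip_force: 35.0
first turn [ 0.013 -0.008  0.069] then shift [-0.3649  0.1197  0.0546] shift w/o turn [-0.3726  0.0935  0.0532]
first turn [ 0.013 -0.008  0.069] then shift [-0.3119  0.1397  0.0546] shift w/o turn [-0.3211  0.1171  0.0539]
```

```bash
python3 drive.py '[0, 0, 0, 0.13, -0.08, 0.69, -7.4, 2.4, 0, 0, 0, 0, -7.4, 2.4, 0, 0, 0, 0, -7.4, 2.4, 0, 0, 0, 0, -7.4, 2.4, 0, 0, 0, 0, -7.4, 2.4, 0, 0, 0, 0, -7.4, 2.4, 0, 0, 0, 0, -7.4, 2.4, 0, 0, 0, 0]'
python3 drive.py '[-7.4, 2.4, 0, 0, 0, 0, -7.4, 2.4, 0, 0, 0, 0, 0, 0, 0, 0, 0, 0, 0, 0, 0, 0, 0, 0]'
python3 -c "
from h import *
x=jig(.000,-.033);to(x[0],x[1],.2302,1.5708+JY)"
```

```text
time: 4.0
tool_pos: [0.5056, 0.043, 0.2799]
tool_rot: [-3.133, 0.005, 1.476]
contact_force: [0.3, 0.4, -1.2]
opening: 0.0295
grip_force: 35.0
time: 4.33
tool_pos: [0.5226, -0.0331, 0.2799]
tool_rot: [-3.133, 0.005, 1.472]
contact_force: [0.2, 1.2, -0.9]
opening: 0.0294
grip_force: 35.0
first turn [-0.008  0.005 -0.004] then shift [-0.0291  0.0126  0.0497] shift w/o turn [-0.0288  0.0132  0.0497]
```

To row units: -0.0288 m is -5.76, 0.015 m is 3, -0.008 rad is -0.08.

```bash
python3 drive.py '[-5.76, 2.24, 0, -0.08, 0.05, -0.04, 0, 0, 3, 0, 0, 0, 0, 0, 3, 0, 0, 0, 0, 0, 0, 0, 0, 0, 0, 0, 0, 0, 0, 0]'
python3 - <<'E'
from h import *
x=jig(.000,-.033);to(x[0],x[1],.2302,1.5708+JY)
c=robot.read_camera("scene");cv2.imwrite("pics/s2.png",cv2.resize(c["image"][230:370,230:430,::-1],(800,560),interpolation=cv2.INTER_CUBIC))
E
```

```text
time: 4.75
tool_pos: [0.5306, -0.0596, 0.25]
tool_rot: [-3.14, -0.001, 1.481]
contact_force: [-0.3, 0.3, -0.6]
opening: 0.0298
grip_force: 35.0
first turn [-0.002 -0.001  0.005] then shift [-0.0035  0.0022  0.0198] shift w/o turn [-0.0035  0.0023  0.0198]
```

View pics/s2.png

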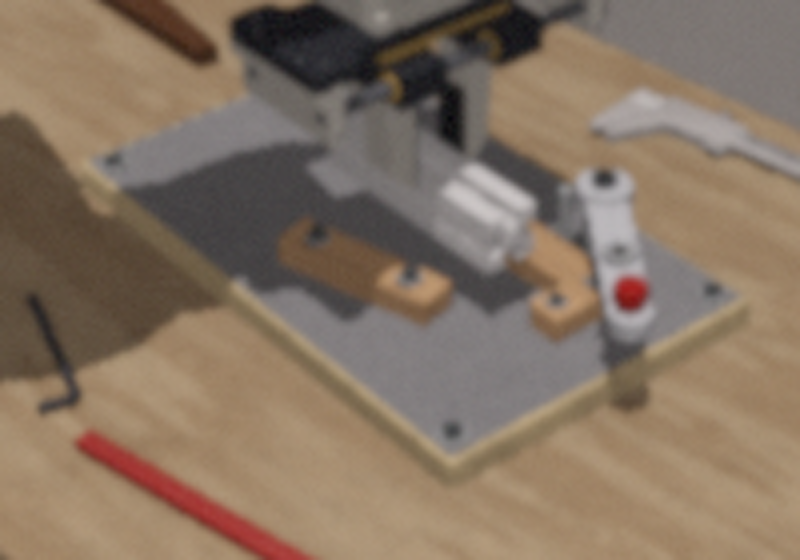

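The scene crop shows the profile hovering between the cleat (365,275) and the fence, with its near end at (490,245) short of the end stop at (565,305). Now I'll lower it.

```bash
python3 drive.py '[0, 0, 2.4, 0, 0, 0.05, 0, 0, 2.4, 0, 0, 0, 0, 0, 0.8, 0, 0, 0, 0, 0, 0.6, 0, 0, 0, 0, 0, 0.2, 0, 0, 0, 0, 0, 0, 0, 0, 0]'
```

```text
time: 5.3
tool_pos: [0.5314, -0.0606, 0.2194]
tool_rot: [3.14, 0.0, 1.475]
contact_force: [-0.0, 0.3, -1.3]
opening: 0.0294
grip_force: 35.0
```

```bash
python3 drive.py '[0, 0, 0.2, 0, 0, 0, 0, 0, 0, 0, 0, 0]';python3 drive.py '[0, 0, 0.2, 0, 0, 0, 0, 0, 0, 0, 0, 0]'
```

```text
time: 5.47
tool_pos: [0.5313, -0.0608, 0.2184]
tool_rot: [3.14, 0.0, 1.475]
contact_force: [-0.9, 0.0, -1.7]
opening: 0.0292
grip_force: 35.0
time: 5.63
tool_pos: [0.5313, -0.0608, 0.2182]
tool_rot: [3.139, 0.0, 1.475]
contact_force: [-3.8, 0.8, 6.9]
opening: 0.0294
grip_force: 35.0
```

On the board. Next, slide it to the fence.

To row units: 0.002 m is 0.4, 0.001 m is 0.2.

```bash
python3 drive.py '[0, 0.4, 0, 0, 0, 0, 0, 0.2, 0, 0, 0, 0, 0, 0, 0, 0, 0, 0]';python3 drive.py '[0, 0.2, 0, 0, 0, 0, 0, 0.2, 0, 0, 0, 0, 0, 0, 0, 0, 0, 0]';python3 drive.py '[0, 0.2, 0, 0, 0, 0, 0, 0, 0, 0, 0, 0]'
```

```text
time: 5.88
tool_pos: [0.5337, -0.0611, 0.2182]
tool_rot: [3.141, 0.0, 1.475]
contact_force: [-5.3, 0.3, 11.4]
opening: 0.0292
grip_force: 35.0
time: 6.13
tool_pos: [0.5357, -0.0613, 0.2182]
tool_rot: [3.141, -0.0, 1.475]
contact_force: [-6.7, 0.4, 10.3]
opening: 0.0294
grip_force: 35.0
time: 6.3
tool_pos: [0.5366, -0.0614, 0.2182]
tool_rot: [3.142, 0.0, 1.475]
contact_force: [-5.5, 1.5, 10.1]
opening: 0.0291
grip_force: 35.0
```

```bash
python3 drive.py '[0, 0.2, -0.06, 0, 0, 0, 0, 0, 0, 0, 0, 0]';python3 drive.py '[0, 0.2, 0, 0, 0, 0, 0, 0, 0, 0, 0, 0]';python3 drive.py '[0, 0.2, 0, 0, 0, 0, 0, 0, 0, 0, 0, 0]'
```

```text
time: 6.47
tool_pos: [0.538, -0.0615, 0.2182]
tool_rot: [3.14, 0.0, 1.475]
contact_force: [-3.3, 0.7, 8.5]
opening: 0.0293
grip_force: 35.0
time: 6.63
tool_pos: [0.5387, -0.0616, 0.2182]
tool_rot: [3.141, 0.0, 1.475]
contact_force: [-5.3, 0.4, 9.7]
opening: 0.0292
grip_force: 35.0
time: 6.8
tool_pos: [0.5392, -0.0616, 0.2182]
tool_rot: [-3.14, -0.0, 1.475]
contact_force: [-9.1, -0.0, 12.7]
opening: 0.0297
grip_force: 35.0
```

To row units: -0.002 m is -0.4.

```bash
python3 drive.py '[-0.4, 0, 0, 0, 0, 0, -0.4, 0, 0, 0, 0, 0, -0.4, 0, 0, 0, 0, 0, 0, 0, 0, 0, 0, 0]';python3 drive.py '[-0.2, 0, 0, 0, 0, 0, -0.2, 0, 0, 0, 0, 0, 0, 0, 0, 0, 0, 0]';python3 drive.py '[-0.2, 0, 0, 0, 0, 0, 0, 0, 0, 0, 0, 0]'
```

```text
time: 7.13
tool_pos: [0.5387, -0.0661, 0.2182]
tool_rot: [-3.14, -0.003, 1.475]
contact_force: [-6.6, 10.7, 12.3]
opening: 0.029
grip_force: 35.0
time: 7.38
tool_pos: [0.5385, -0.0679, 0.2182]
tool_rot: [-3.14, -0.003, 1.475]
contact_force: [-6.7, 11.5, 12.8]
opening: 0.0297
grip_force: 35.0
time: 7.55
tool_pos: [0.5384, -0.0688, 0.2182]
tool_rot: [-3.14, -0.003, 1.475]
contact_force: [-6.0, 11.4, 12.2]
opening: 0.0294
grip_force: 35.0
```

To row units: -0.0015 m is -0.3, -0.001 m is -0.2.

```bash
python3 drive.py '[-0.3, 0, -0.04, 0, 0, 0, -0.2, 0, 0, 0, 0, 0, 0, 0, 0, 0, 0, 0]';python3 drive.py '[-0.2, 0, 0, 0, 0, 0, 0, 0, 0, 0, 0, 0]';python3 drive.py '[-0.2, 0, 0, 0, 0, 0, 0, 0, 0, 0, 0, 0]'
```

```text
time: 7.8
tool_pos: [0.5382, -0.0715, 0.2182]
tool_rot: [-3.14, -0.003, 1.475]
contact_force: [-6.3, 10.2, 10.9]
opening: 0.0295
grip_force: 35.0
time: 7.97
tool_pos: [0.5381, -0.0725, 0.2182]
tool_rot: [-3.14, -0.003, 1.475]
contact_force: [-6.2, 10.3, 10.7]
opening: 0.0297
grip_force: 35.0
time: 8.13
tool_pos: [0.538, -0.0735, 0.2182]
tool_rot: [-3.14, -0.003, 1.475]
contact_force: [-5.2, 10.5, 11.5]
opening: 0.0298
grip_force: 35.0
```

```bash
python3 drive.py '[-0.2, 0, 0, 0, 0, 0, 0, 0, 0, 0, 0, 0]';python3 drive.py '[-0.2, 0, 0, 0, 0, 0, 0, 0, 0, 0, 0, 0]';python3 drive.py '[-0.2, 0, 0, 0, 0, 0, 0, 0, 0, 0, 0, 0]';python3 drive.py '[-0.2, 0, 0, 0, 0, 0, 0, 0, 0, 0, 0, 0]'
```

```text
time: 8.3
tool_pos: [0.5379, -0.0742, 0.2182]
tool_rot: [-3.14, -0.004, 1.475]
contact_force: [-5.5, 11.7, 10.9]
opening: 0.0297
grip_force: 35.0
time: 8.47
tool_pos: [0.5379, -0.0744, 0.2182]
tool_rot: [-3.14, -0.005, 1.474]
contact_force: [-4.1, 16.0, 11.6]
opening: 0.0295
grip_force: 35.0
time: 8.63
tool_pos: [0.5378, -0.0747, 0.2182]
tool_rot: [-3.14, -0.006, 1.474]
contact_force: [-4.3, 20.4, 11.6]
opening: 0.0294
grip_force: 35.0
time: 8.8
tool_pos: [0.5378, -0.075, 0.2182]
tool_rot: [-3.14, -0.008, 1.474]
contact_force: [-3.2, 25.9, 11.5]
opening: 0.0294
grip_force: 35.0
```

End stop reached, since the force rises while the tool stalls. I'll ease off, seat it on the fence once more and release.

To row units: 0.002 m is 0.4, 0.0006 m is 0.12.

```bash
python3 drive.py '[0.4, 0.12, 0, 0, 0, 0, 0, 0.12, 0, 0, 0, 0, 0, 0, 0, 0, 0, 0]';python3 drive.py '[0, 0, 0, 0, 0, 0, 0, 0, 0, 0, 0, 0, 0, 0, 0, 0, 0, 0, 0, 0, 0, 0, 0, 0]' 0.045; python3 drive.py '[0, 0, -4, 0, 0, 0, 0, 0, -6, 0, 0, 0, 0, 0, -6, 0, 0, 0, 0, 0, -6, 0, 0, 0, 0, 0, 0, 0, 0, 0, 0, 0, 0, 0, 0, 0]' 0.06;python3 t.py .607 .310 .3 1.43
```

```text
time: 9.05
tool_pos: [0.5384, -0.0745, 0.2182]
tool_rot: [-3.137, -0.005, 1.475]
contact_force: [-9.0, 14.8, 15.8]
opening: 0.0296
grip_force: 35.0
time: 9.38
tool_pos: [0.5401, -0.0776, 0.2176]
tool_rot: [3.14, 0.0, 1.475]
contact_force: [0.5, 0.2, -0.4]
opening: 0.0442
grip_force: 0.0
time: 9.88
tool_pos: [0.5401, -0.0776, 0.3292]
tool_rot: [3.136, 0.001, 1.474]
contact_force: [-0.6, -0.6, -0.6]
opening: 0.0598
grip_force: 0.0
first turn [0.006 0.001 0.044] then shift [0.3932 0.0118 0.0292] shift w/o turn [0.3923 0.0291 0.029 ]
```

```bash
sed -i 's/^JT=.*/JT=np.array([.5372,-.0305]);JY=-.097/' h.py; python3 t.py .605 .307 .250 1.38
python3 drive.py '[7.8, 0, 0, 0, 0, 0, 7.8, 0, 0, 0, 0, 0, 7.8, 0, 0, 0, 0, 0, 7.8, 0, 0, 0, 0, 0, 7.8, 0, 0, 0, 0, 0, 7.8, 0, 0, 0, 0, 0, 7.8, 0, 0, 0, 0, 0, 7.8, 0, 0, 0, 0, 0]'
python3 drive.py '[7, 2, 2, 0, 0, 0.94, 6, 2, 2, 0, 0, 0, 0, 0, 4, 0, 0, 0, 0, 0, 4, 0, 0, 0, 0, 0, 0, 0, 0, 0, 0, 0, 0, 0, 0, 0]'
python3 t.py .605 .307 .182 1.38
python3 -c "
from h import *
cv2.imwrite('pics/w2.png',robot.read_camera('wrist')['image'][:,:,::-1])
c=robot.read_camera('wrist');p=c['pose'];print(p.round(3),c['fx'])"
```

```text
first turn [0.006 0.001 0.094] then shift [ 0.39   -0.0092  0.0792] shift w/o turn [0.3892 0.0271 0.079 ]
time: 10.55
tool_pos: [0.5694, 0.235, 0.3256]
tool_rot: [-3.14, 0.001, 1.474]
contact_force: [0.0, -1.4, -0.0]
opening: 0.06
grip_force: 0.0
time: 11.05
tool_pos: [0.598, 0.2945, 0.265]
tool_rot: [-3.138, 0.002, 1.381]
contact_force: [0.2, -0.3, -0.0]
opening: 0.0602
grip_force: 0.0
first turn [-0.003  0.002  0.001] then shift [0.0136 0.0045 0.083 ] shift w/o turn [0.0138 0.0047 0.0829]
[[ 0.982 -0.183 -0.05   0.611]
 [-0.19  -0.948 -0.257  0.364]
 [-0.     0.261 -0.965  0.247]
 [ 0.     0.     0.     1.   ]] 400.65099188933806
```

View pics/w2.png

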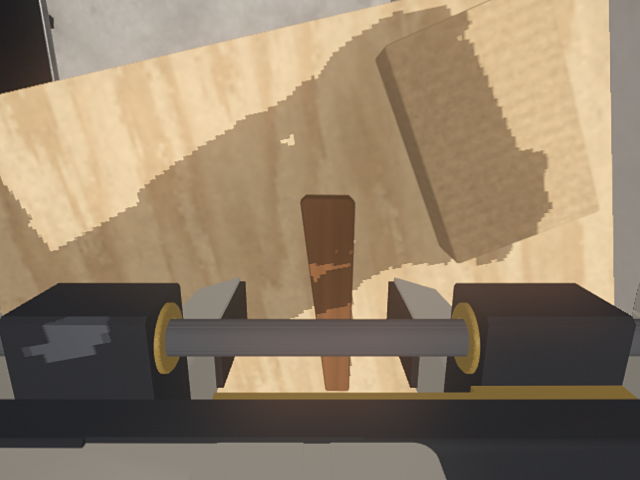

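The wrist view shows the wedge's butt at (302–355, 197) and its straight edge nearly vertical, from (355,200) to (349,390). So it is lined up with the tool.

```bash
python3 - <<'E'
from h import *
c=robot.read_camera("wrist")
P=plane(c,[[302,203],[355,203],[323,390],[349,390]],.014);print((P*1e3).round(1))
d=P[1]-P[3];print("straight yaw",np.arctan2(d[1],d[0])-np.pi/2)
u=d/np.linalg.norm(d);g=P[:2].mean(0)-.014*u;print(g);to(*g,.182,np.arctan2(d[1],d[0]))
E
```

```text
[[595.9 325.3]
 [626.6 319.3]
 [584.4 197.7]
 [601.6 194.4]]
straight yaw -0.1976475706627574
[0.60851788 0.30856579]
first turn [ 0.003 -0.001  0.007] then shift [0.0157 0.0066 0.0867] shift w/o turn [0.0156 0.0065 0.0867]
```

To row units: 0.03 m is 6, 0.02 m is 4, 0.007 rad is 0.07.

```bash
python3 drive.py '[3.1, 1.3, 2, 0, 0, 0.07, 0, 0, 6, 0, 0, 0, 0, 0, 4, 0, 0, 0, 0, 0, 2, 0, 0, 0, 0, 0, 0, 0, 0, 0, 0, 0, 0, 0, 0, 0]'
python3 t.py .6085 .3085 .182 1.373
```

```text
time: 11.7
tool_pos: [0.6083, 0.3086, 0.1985]
tool_rot: [3.14, -0.001, 1.373]
contact_force: [-0.2, 0.4, 0.6]
opening: 0.0598
grip_force: 0.0
first turn [ 0.002 -0.001  0.   ] then shift [-0.0001  0.0003  0.0165] shift w/o turn [-0.0001  0.0002  0.0165]
```

To row units: 0.008 m is 1.6, 0.006 m is 1.2.

```bash
python3 drive.py '[0, 0, 1.6, 0, 0, 0, 0, 0, 1.2, 0, 0, 0, 0, 0, 0.4, 0, 0, 0, 0, 0, 0, 0, 0, 0, 0, 0, 0, 0, 0, 0]'
python3 drive.py '[0, 0, 0, 0, 0, 0, 0, 0, 0, 0, 0, 0, 0, 0, 0, 0, 0, 0, 0, 0, 0, 0, 0, 0, 0, 0, 0, 0, 0, 0, 0, 0, 0, 0, 0, 0]' 0.02 20
python3 drive.py '[0, 0, -2, 0, 0, 0, 0, 0, -6, 0, 0, 0, 0, 0, -6, 0, 0, 0, 0, 0, -4, 0, 0, 0, 0, 0, 0, 0, 0, 0, 0, 0, 0, 0, 0, 0]'
python3 -c "
from h import *
x=jig(-.026,.095);print(x);to(*x,.24,1.5708+JY)"
```

```text
time: 12.12
tool_pos: [0.6079, 0.3088, 0.1816]
tool_rot: [3.14, -0.0, 1.374]
contact_force: [0.5, -0.0, 0.6]
opening: 0.0601
grip_force: 0.0
time: 12.62
tool_pos: [0.6079, 0.3088, 0.1816]
tool_rot: [3.14, -0.0, 1.374]
contact_force: [-0.7, 0.3, 0.6]
opening: 0.0308
grip_force: 19.9
time: 13.12
tool_pos: [0.608, 0.3089, 0.2735]
tool_rot: [3.138, -0.002, 1.374]
contact_force: [-0.2, -0.5, -1.4]
opening: 0.0304
grip_force: 19.9
[0.52052278 0.06657147]
first turn [ 0.004 -0.002 -0.1  ] then shift [-0.2496 -0.0636  0.0335] shift w/o turn [-0.2548 -0.0384  0.0329]
```

To row units: -0.032 m is -6.4, -0.03 m is -6, -0.1 rad is -1.

```bash
python3 drive.py '[-6, -1.6, 0, 0.04, -0.02, -1, -6.4, -1.7, 0, 0, 0, 0, -6.4, -1.7, 0, 0, 0, 0, -6.4, -1.7, 0, 0, 0, 0, -6.4, -1.7, 0, 0, 0, 0, -6.4, -1.7, 0, 0, 0, 0, -6.4, -1.7, 0, 0, 0, 0, 0, 0, 0, 0, 0, 0]'
python3 drive.py '[0, 0, 0, 0, 0, 0, 0, 0, 0, 0, 0, 0]'
python3 -c "
from h import *
x=jig(-.0285,.095);print(x);to(*x,.2055,1.5708+JY)"
```

```text
time: 13.78
tool_pos: [0.5224, 0.0907, 0.2705]
tool_rot: [-3.133, 0.004, 1.471]
contact_force: [1.2, 0.5, -1.4]
opening: 0.0307
grip_force: 19.9
time: 13.95
tool_pos: [0.5247, 0.0949, 0.2713]
tool_rot: [-3.137, 0.002, 1.473]
contact_force: [0.3, 0.5, 0.0]
opening: 0.0308
grip_force: 19.9
[0.51803453 0.06681359]
first turn [-0.004  0.002 -0.001] then shift [-0.0286 -0.0039  0.0658] shift w/o turn [-0.0285 -0.0036  0.0659]
```

```bash
python3 drive.py '[-5.7, -0.76, 0, -0.04, 0.02, 0, 0, 0, 4, 0, 0, 0, 0, 0, 5, 0, 0, 0, 0, 0, 2.4, 0, 0, 0, 0, 0, 1, 0, 0, 0, 0, 0, 0, 0, 0, 0, 0, 0, 0, 0, 0, 0]'
python3 - <<'E'
from h import *
x=jig(-.0285,.095);to(*x,.200,1.5708+JY)
im=np.hstack([cv2.resize(robot.read_camera(n)["image"][a:b,e:f,::-1],(400,400),interpolation=cv2.INTER_CUBIC) for n,a,b,e,f in(("scene",220,360,240,380),("wrist",160,480,160,480))])
cv2.imwrite("pics/m3.png",im)
E
```

```text
time: 14.53
tool_pos: [0.5186, 0.0675, 0.2101]
tool_rot: [3.141, -0.0, 1.475]
contact_force: [-0.1, -0.2, -0.4]
opening: 0.0306
grip_force: 19.9
first turn [ 0.001 -0.     0.001] then shift [-0.0008 -0.0005  0.0101] shift w/o turn [-0.0008 -0.0005  0.0101]
```

View pics/m3.png

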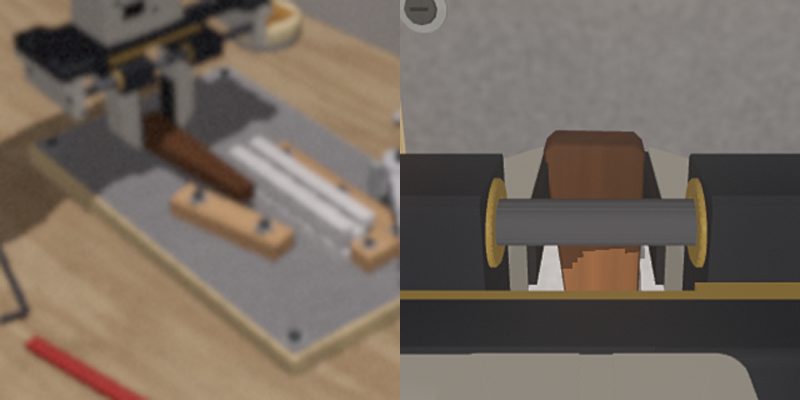

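The picture shows the profile home on the fence and end stop, and the wedge's thin end (245,190 in the left half) hanging over the gap between cleat and profile. Now I'll lower it.

```bash
python3 drive.py '[0, 0, 1, 0, 0, 0, 0, 0, 0.8, 0, 0, 0, 0, 0, 0.2, 0, 0, 0, 0, 0, 0, 0, 0, 0, 0, 0, 0, 0, 0, 0]'
python3 drive.py '[0, 0, 0.14, 0, 0, 0, 0, 0, 0, 0, 0, 0]'
```

```text
time: 15.05
tool_pos: [0.5182, 0.0667, 0.2]
tool_rot: [3.141, -0.0, 1.474]
contact_force: [-0.8, 0.7, -0.2]
opening: 0.0305
grip_force: 19.9
time: 15.22
tool_pos: [0.5183, 0.0667, 0.1995]
tool_rot: [3.14, -0.0, 1.474]
contact_force: [0.5, -0.2, 0.9]
opening: 0.0302
grip_force: 19.9
```

To row units: -0.01 m is -2.

```bash
python3 drive.py '[-2, 0, 0, 0, 0, 0, -2, 0, 0, 0, 0, 0, 0, 0, 0, 0, 0, 0]'
python3 drive.py '[0, 0.2, 0, 0, 0, 0, 0, 0, 0, 0, 0, 0]';python3 drive.py '[0, 0.2, 0, 0, 0, 0, 0, 0, 0, 0, 0, 0]'
```

```text
time: 15.47
tool_pos: [0.5163, 0.0451, 0.1995]
tool_rot: [3.14, 0.0, 1.473]
contact_force: [0.8, -0.5, 1.1]
opening: 0.0303
grip_force: 20.0
time: 15.63
tool_pos: [0.5175, 0.0462, 0.1995]
tool_rot: [3.14, -0.0, 1.473]
contact_force: [-1.1, -2.0, 2.2]
opening: 0.0306
grip_force: 19.9
time: 15.8
tool_pos: [0.5184, 0.0467, 0.1995]
tool_rot: [3.14, -0.0, 1.474]
contact_force: [-0.5, -1.7, 4.2]
opening: 0.0304
grip_force: 19.9
```

```bash
python3 drive.py '[0, 0.2, -0.04, 0, 0, 0, 0, 0, 0, 0, 0, 0]';python3 drive.py '[0, 0.14, 0, 0, 0, 0, 0, 0, 0, 0, 0, 0]'; python3 -c "
from h import *
o=robot.observe();d=o['tool_pos'][:2]-JT;print(np.cos(JY)*d[0]+np.sin(JY)*d[1],-np.sin(JY)*d[0]+np.cos(JY)*d[1])"
```

```text
time: 15.97
tool_pos: [0.5194, 0.0468, 0.1995]
tool_rot: [3.141, -0.0, 1.474]
contact_force: [-0.4, 0.3, 2.3]
opening: 0.0303
grip_force: 19.9
time: 16.13
tool_pos: [0.5199, 0.0468, 0.1995]
tool_rot: [3.141, -0.0, 1.474]
contact_force: [-2.1, -0.1, 4.1]
opening: 0.0306
grip_force: 19.8
-0.024698168409842274 0.07522449693181135
```

To row units: -0.002 m is -0.4, -0.0002 m is -0.04.

```bash
python3 drive.py '[-0.4, 0, -0.04, 0, 0, 0, -0.4, 0, 0, 0, 0, 0, 0, 0, 0, 0, 0, 0]';python3 drive.py '[-0.4, 0, 0, 0, 0, 0, -0.4, 0, 0, 0, 0, 0, 0, 0, 0, 0, 0, 0]';python3 drive.py '[-0.4, 0, 0, 0, 0, 0, -0.4, 0, 0, 0, 0, 0, 0, 0, 0, 0, 0, 0]'
```

```text
time: 16.38
tool_pos: [0.5194, 0.0424, 0.1995]
tool_rot: [3.141, -0.0, 1.474]
contact_force: [-0.9, 1.0, 1.1]
opening: 0.0307
grip_force: 19.8
time: 16.63
tool_pos: [0.519, 0.0382, 0.1995]
tool_rot: [3.141, -0.0, 1.474]
contact_force: [-2.2, -0.4, 0.7]
opening: 0.0306
grip_force: 19.8
time: 16.88
tool_pos: [0.5186, 0.0343, 0.1996]
tool_rot: [3.141, -0.0, 1.474]
contact_force: [-1.6, 0.7, -0.7]
opening: 0.0308
grip_force: 19.8
```

```bash
for i in 1; do python3 drive.py '[-0.4, 0, 0, 0, 0, 0, -0.4, 0, 0, 0, 0, 0, 0, 0, 0, 0, 0, 0]';python3 drive.py '[-0.4, 0, 0.06, 0, 0, 0, -0.4, 0, 0, 0, 0, 0, 0, 0, 0, 0, 0, 0]';python3 drive.py '[-0.4, 0, 0, 0, 0, 0, -0.4, 0, 0, 0, 0, 0, 0, 0, 0, 0, 0, 0]'; done
```

```text
time: 17.13
tool_pos: [0.518, 0.031, 0.1995]
tool_rot: [-3.141, -0.001, 1.474]
contact_force: [-2.1, 4.7, 0.9]
opening: 0.0306
grip_force: 20.0
time: 17.38
tool_pos: [0.5174, 0.0279, 0.1994]
tool_rot: [-3.14, -0.003, 1.474]
contact_force: [-4.4, 11.5, 2.3]
opening: 0.0305
grip_force: 19.8
time: 17.63
tool_pos: [0.517, 0.0252, 0.1993]
tool_rot: [-3.14, -0.005, 1.473]
contact_force: [-2.8, 20.3, 2.5]
opening: 0.0301
grip_force: 19.3
```

Force rises to 20 N and it is binding. I'll release, then push on the butt with closed fingers.

```bash
python3 drive.py '[0.2, 0, 0, 0, 0, 0, 0, 0, 0, 0, 0, 0, 0, 0, 0, 0, 0, 0]' 0.05
python3 drive.py '[0, 0, -4, 0, 0, 0, 0, 0, -4, 0, 0, 0, 0, 0, 0, 0, 0, 0]'
python3 drive.py '[4, 0, 0, 0, 0, 0, 3.6, 0, 0, 0, 0, 0, 0, 0, 0, 0, 0, 0, 0, 0, 0, 0, 0, 0, 0, 0, 0, 0, 0, 0]' 0.0 20
python3 - <<'E'
from h import *
c=robot.read_camera("wrist");cv2.imwrite("pics/w4.png",c["image"][:,:,::-1])
o=robot.observe();d=o['tool_pos'][:2]-JT;print(np.cos(JY)*d[0]+np.sin(JY)*d[1],-np.sin(JY)*d[0]+np.cos(JY)*d[1],o['opening'])
E
```

```text
time: 17.88
tool_pos: [0.5183, 0.0234, 0.1997]
tool_rot: [3.139, 0.0, 1.474]
contact_force: [-0.6, 0.4, -0.2]
opening: 0.0459
grip_force: 0.0
time: 18.13
tool_pos: [0.5192, 0.023, 0.2427]
tool_rot: [3.134, 0.0, 1.473]
contact_force: [1.0, 0.4, 0.7]
opening: 0.0499
grip_force: 0.0
time: 18.55
tool_pos: [0.5214, 0.0609, 0.2391]
tool_rot: [3.141, 0.0, 1.474]
contact_force: [0.0, 0.5, 0.8]
opening: 0.0212
grip_force: 0.0
-0.024537369918385336 0.08924617510377716 0.017312685391260914
```

View pics/w4.png

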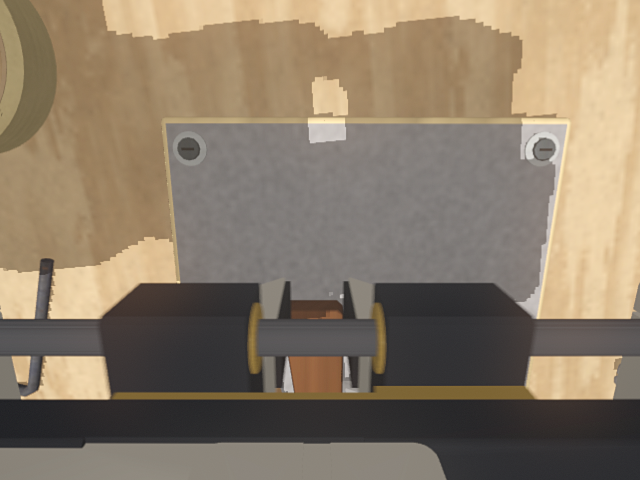

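The wrist view shows the wedge's butt edge at about row 302, columns 290–342. I'll compute where it is.

```bash
python3 - <<'E'
from h import *
c=robot.read_camera("wrist")
for r in (300,318):
  for x in(290,342):
    d=plane(c,[[x,r]],.032)[0]-JT;print(r,x,np.cos(JY)*d[0]+np.sin(JY)*d[1],-np.sin(JY)*d[0]+np.cos(JY)*d[1])
o=robot.observe();print(o['opening'],o['tool_pos'])
E
python3 drive.py '[0, 0, 0, 0, 0, 0, 0, 0, 0, 0, 0, 0, 0, 0, 0, 0, 0, 0]'
```

```text
300 290 -0.0383051135361516 0.07756025326145506
300 342 -0.012044439234453586 0.0775283727809944
318 290 -0.03848518890535511 0.06761692339395392
318 342 -0.011886026159558357 0.06758327172178821
0.01325384043854007 [0.52142336 0.06064179 0.23923237]
time: 18.9
tool_pos: [0.5214, 0.0611, 0.2394]
tool_rot: [3.141, -0.0, 1.473]
contact_force: [-0.5, 0.1, -0.6]
opening: 0.0006
grip_force: 0.0
```

The manual's scale: shifts go in units of 5 mm and turns go in units of 0.1 rad. Converting my numbers, 0.02 m is 4, 0.015 m is 3.

```bash
python3 drive.py '[0.4, 0, 4, 0, 0, 0, 0, 0, 3, 0, 0, 0, 0, 0, 0.8, 0, 0, 0, 0, 0, 0, 0, 0, 0, 0, 0, 0, 0, 0, 0]'
python3 drive.py '[-0.6, 0, 0, 0, 0, 0, -0.6, 0, 0, 0, 0, 0, 0, 0, 0, 0, 0, 0]'
```

```text
time: 19.32
tool_pos: [0.5218, 0.0633, 0.2007]
tool_rot: [3.141, -0.0, 1.474]
contact_force: [0.7, -0.5, 0.1]
opening: 0.0002
grip_force: 0.0
time: 19.57
tool_pos: [0.5213, 0.0569, 0.2011]
tool_rot: [3.139, -0.0, 1.473]
contact_force: [-0.6, 0.8, 0.1]
opening: 0.0003
grip_force: 0.0
```

```bash
python3 drive.py '[-0.4, 0, 0, 0, 0, 0, -0.4, 0, 0, 0, 0, 0, 0, 0, 0, 0, 0, 0]'
python3 drive.py '[-0.4, 0, 0, 0, 0, 0, 0, 0, 0, 0, 0, 0]'
python3 drive.py '[-0.4, 0, 0, 0, 0, 0, 0, 0, 0, 0, 0, 0]'
```

```text
time: 19.82
tool_pos: [0.5208, 0.054, 0.2009]
tool_rot: [3.14, -0.002, 1.473]
contact_force: [0.4, 6.1, 2.8]
opening: 0.0006
grip_force: 3.2
time: 19.98
tool_pos: [0.5206, 0.0534, 0.2009]
tool_rot: [3.14, -0.005, 1.472]
contact_force: [1.5, 14.6, 2.0]
opening: 0.0005
grip_force: 7.8
time: 20.15
tool_pos: [0.5203, 0.0526, 0.2009]
tool_rot: [3.14, -0.007, 1.472]
contact_force: [0.5, 24.9, 1.4]
opening: 0.0006
grip_force: 11.8
```

```bash
python3 drive.py '[1.2, 0, 0, 0, 0, 0, 0, 0, 0, 0, 0, 0]'
python3 drive.py '[-0.8, 0, 0, 0, 0, 0, 0, 0, 0, 0, 0, 0]'
python3 drive.py '[-0.3, 0, 0, 0, 0, 0, 0, 0, 0, 0, 0, 0]'
python3 drive.py '[-0.3, 0, 0, 0, 0, 0, 0, 0, 0, 0, 0, 0]'
```

```text
time: 20.32
tool_pos: [0.5209, 0.0563, 0.2007]
tool_rot: [3.14, -0.0, 1.475]
contact_force: [0.8, -1.0, -0.8]
opening: 0.0006
grip_force: 0.0
time: 20.48
tool_pos: [0.5205, 0.0528, 0.2006]
tool_rot: [3.14, -0.004, 1.472]
contact_force: [0.9, 18.3, 0.1]
opening: 0.0002
grip_force: 8.8
time: 20.65
tool_pos: [0.5203, 0.0524, 0.2006]
tool_rot: [3.14, -0.006, 1.472]
contact_force: [1.1, 24.7, 0.5]
opening: 0.0004
grip_force: 12.3
time: 20.82
tool_pos: [0.5201, 0.0519, 0.2007]
tool_rot: [3.14, -0.008, 1.471]
contact_force: [2.0, 31.3, 1.6]
opening: 0.0004
grip_force: 15.6
```

Jammed: no give between two pushes at 25 N. Next I'll retreat, lift, and go to the guide arm.

```bash
python3 drive.py '[1.6, 0, 0, 0, 0, 0, 0, 0, 0, 0, 0, 0, 0, 0, -6, 0, 0, 0, 0, 0, -7, 0, 0, 0, 0, 0, -6, 0, 0, 0, 0, 0, 0, 0, 0, 0, 0, 0, 0, 0, 0, 0]'
python3 - <<'E'
from h import *
c=robot.read_camera("top");im=c["image"].astype(int)
r=blob((im[...,0]>140)&(im[...,1]<80),(380,235,430,275));d=plane(c,[r.mean(0)],.076)[0]-JT
R=np.array([[np.cos(JY),-np.sin(JY)],[np.sin(JY),np.cos(JY)]]);k=d@R;print("knob",k,np.arctan2(-(k[1]+.09),.065-k[0]),len(r))
x=jig(.037,-.189);to(*x,.30,1.5708+JY)
cv2.imwrite("pics/t5.png",cv2.resize(c["image"][200:310,255:415,::-1],(800,550),interpolation=cv2.INTER_CUBIC))
E
```

```text
time: 21.4
tool_pos: [0.5212, 0.0554, 0.2971]
tool_rot: [3.136, 0.0, 1.473]
contact_force: [0.3, -0.8, -0.4]
opening: 0.0002
grip_force: 0.0
knob [ 0.00301629 -0.16873993] 0.9039119979896157 16
first turn [ 0.002  0.    -0.001] then shift [-0.2731  0.0618 -0.0044] shift w/o turn [-0.273   0.062  -0.0042]
```

View pics/t5.png

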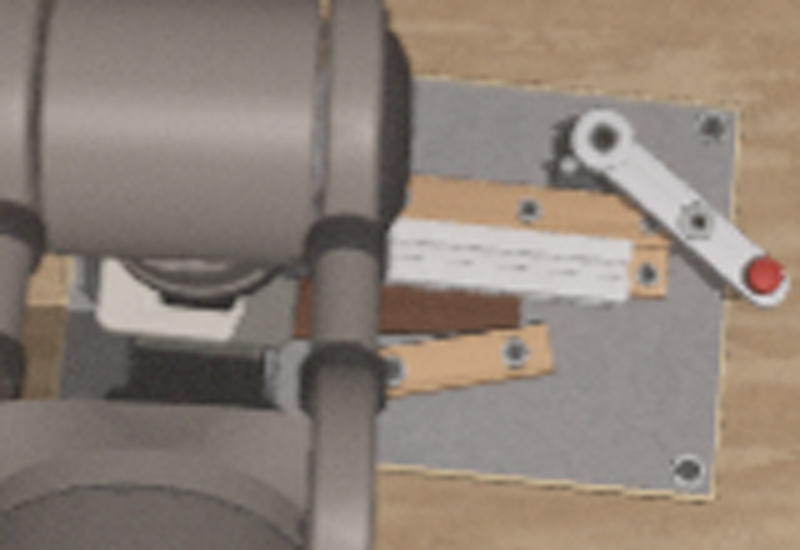

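The top crop shows the profile on the fence and end stop, its end at (632,270), with the wedge between it and the cleat. The arm is still open, knob at (765,275).

To row units: -0.036 m is -7.2, -0.021 m is -4.2, 0.002 rad is 0.02.

```bash
python3 drive.py '[-7.2, 1.6, 0, 0.02, 0, 0, -7.2, 1.6, 0, 0, 0, 0, -7.2, 1.6, 0, 0, 0, 0, -7.2, 1.6, 0, 0, 0, 0, -7.2, 1.6, 0, 0, 0, 0, -7.2, 1.6, 0, 0, 0, 0, -7.2, 1.6, 0, 0, 0, 0, -4.2, 1.2, 0, 0, 0, 0]'
python3 drive.py '[0, 0, 0, 0, 0, 0, 0, 0, 0, 0, 0, 0, 0, 0, 0, 0, 0, 0]'
python3 -c "
from h import *
x=jig(.037,-.189);to(*x,.2305,1.5708+JY)"
```

```text
time: 22.12
tool_pos: [0.5553, -0.2253, 0.2932]
tool_rot: [-3.138, -0.0, 1.471]
contact_force: [-0.6, 0.2, -0.1]
opening: 0.0005
grip_force: 0.0
time: 22.37
tool_pos: [0.5555, -0.2209, 0.2938]
tool_rot: [-3.138, -0.002, 1.473]
contact_force: [-0.7, 0.3, 0.0]
opening: 0.0006
grip_force: 0.0
first turn [-0.004 -0.002 -0.   ] then shift [-0.0013  0.0003  0.0633] shift w/o turn [-0.0014  0.0006  0.0633]
```

To row units: 0.015 m is 3, 0.02 m is 4, -0.004 rad is -0.04.

```bash
python3 drive.py '[0, 0, 4, -0.04, -0.02, 0, 0, 0, 4, 0, 0, 0, 0, 0, 3, 0, 0, 0, 0, 0, 1.6, 0, 0, 0, 0, 0, 0, 0, 0, 0, 0, 0, 0, 0, 0, 0]'
python3 drive.py '[1.6, -0.9, 0, 0, 0, 0, 1.4, -0.9, 0, 0, 0, 0, 1.6, -2.5, 0, 0, 0, 0, 1.6, -2.5, 0, 0, 0, 0, 2, -1.7, 0, 0, 0, 0, 2.3, -1.8, 0, 0, 0, 0, 0, 0, 0, 0, 0, 0]'
python3 - <<'E'
from h import *
o=robot.observe();R=np.array([[np.cos(JY),-np.sin(JY)],[np.sin(JY),np.cos(JY)]]);print((o['tool_pos'][:2]-JT)@R)
c=robot.read_camera("scene");cv2.imwrite("pics/s6.png",cv2.resize(c["image"][210:370,270:450,::-1],(720,560),interpolation=cv2.INTER_CUBIC))
E
```

```text
time: 22.87
tool_pos: [0.5563, -0.2205, 0.2323]
tool_rot: [3.139, 0.001, 1.475]
contact_force: [0.6, 1.3, -0.2]
opening: 0.0001
grip_force: 0.0
time: 23.45
tool_pos: [0.5087, -0.1618, 0.2329]
tool_rot: [3.139, 0.001, 1.475]
contact_force: [-0.1, 1.6, 0.1]
opening: 0.0002
grip_force: 0.0
[-0.01566658 -0.1334351 ]
```

View pics/s6.png

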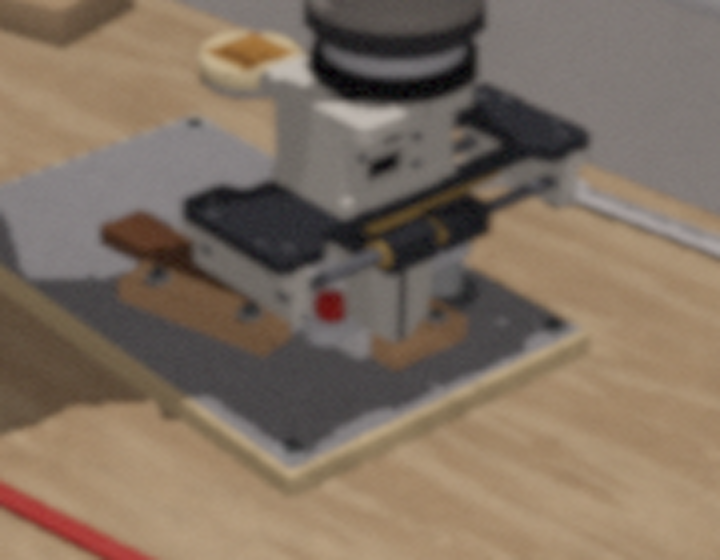

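The crop shows the fingers behind the arm and the red knob at (330,305) swinging over the profile. I'll continue to the stop.

To row units: 0.007 m is 1.4, 0.006 m is 1.2.

```bash
python3 drive.py '[1.4, -1, 0.1, 0, 0, 0, 1.2, -0.9, 0, 0, 0, 0, 0.8, 0, 0, 0, 0, 0, 0, 0, 0, 0, 0, 0, 0, 0, 0, 0, 0, 0]'
python3 drive.py '[0.4, 0, 0, 0, 0, 0, 0, 0, 0, 0, 0, 0]'
python3 drive.py '[0.4, 0, 0, 0, 0, 0, 0, 0, 0, 0, 0, 0]'
python3 - <<'E'
from h import *
o=robot.observe();R=np.array([[np.cos(JY),-np.sin(JY)],[np.sin(JY),np.cos(JY)]]);print((o['tool_pos'][:2]-JT)@R)
E
```

```text
time: 23.92
tool_pos: [0.5024, -0.1461, 0.2314]
tool_rot: [3.139, 0.002, 1.474]
contact_force: [0.7, -0.5, 0.6]
opening: 0.0004
grip_force: 0.0
time: 24.08
tool_pos: [0.5026, -0.1443, 0.2314]
tool_rot: [3.139, 0.002, 1.474]
contact_force: [-0.9, 0.4, -0.2]
opening: 0.0005
grip_force: 0.1
time: 24.25
tool_pos: [0.5027, -0.1422, 0.2314]
tool_rot: [3.139, 0.002, 1.474]
contact_force: [0.3, -0.3, -1.0]
opening: 0.0006
grip_force: 0.2
[-0.02354343 -0.11451781]
```

To row units: 0.002 m is 0.4.

```bash
python3 drive.py '[0.4, 0, 0, 0, 0, 0, 0, 0, 0, 0, 0, 0]'
python3 drive.py '[0.3, 0, 0, 0, 0, 0, 0, 0, 0, 0, 0, 0]'
python3 drive.py '[0.3, 0, 0, 0, 0, 0, 0, 0, 0, 0, 0, 0]'
python3 drive.py '[0.3, 0, 0, 0, 0, 0, 0, 0, 0, 0, 0, 0]'
```

```text
time: 24.42
tool_pos: [0.5028, -0.1401, 0.2314]
tool_rot: [3.139, 0.002, 1.474]
contact_force: [0.5, -0.2, -0.5]
opening: 0.0007
grip_force: 0.1
time: 24.58
tool_pos: [0.503, -0.1386, 0.2315]
tool_rot: [3.139, 0.002, 1.474]
contact_force: [0.4, 0.3, 1.3]
opening: 0.0007
grip_force: 0.0
time: 24.75
tool_pos: [0.5031, -0.1376, 0.2315]
tool_rot: [3.139, 0.003, 1.474]
contact_force: [-0.8, -3.7, -0.3]
opening: 0.0004
grip_force: 1.9
time: 24.92
tool_pos: [0.5032, -0.1371, 0.2316]
tool_rot: [3.138, 0.005, 1.475]
contact_force: [-1.7, -10.0, -2.3]
opening: 0.0005
grip_force: 5.3
```

The arm is on its stop. I'll back off, lift, and verify.

```bash
python3 drive.py '[-2, 0, 0, 0, 0, 0, -4, 0, 0, 0, 0, 0, 0, 0, -7, 0, 0, 0, 0, 0, -8, 0, 0, 0, -7, 0, -4, 0, 0, 0, -7, 0, 0, 0, 0, 0, -6, 0, 0, 0, 0, 0, 0, 0, 0, 0, 0, 0]'
python3 - <<'E'
from h import *
R=np.array([[np.cos(JY),-np.sin(JY)],[np.sin(JY),np.cos(JY)]])
c=robot.read_camera("top");im=c["image"].astype(int)
r=blob((im[...,0]>140)&(im[...,1]<80),(350,230,400,300));k=(plane(c,[r.mean(0)],.076)[0]-JT)@R;print("knob",k,np.arctan2(-(k[1]+.09),.065-k[0]),len(r))
cv2.imwrite("pics/t7.png",cv2.resize(c["image"][200:310,255:415,::-1],(800,550),interpolation=cv2.INTER_CUBIC))
E
```

```text
time: 25.58
tool_pos: [0.4898, -0.2696, 0.3274]
tool_rot: [3.136, 0.004, 1.47]
contact_force: [0.2, -0.4, 0.9]
opening: 0.0002
grip_force: 0.0Traceback (most recent call last):
  File "<stdin>", line 4, in <module>
  File "h.py", line 14, in blob
    return max(cs,key=cv2.contourArea)[:,0]
           ~~~^^^^^^^^^^^^^^^^^^^^^^^^
ValueError: max() iterable argument is empty
```

The arm hides the knob from the top camera, and the ten pictures are used up. I'll check numerically from the scene view.

```bash
python3 - <<'E'
from h import *
R=np.array([[np.cos(JY),-np.sin(JY)],[np.sin(JY),np.cos(JY)]])
c=robot.read_camera("scene");im=c["image"].astype(int)
m=(im[...,0]>120)&(im[...,1]<60)
r=blob(m,(325,255,420,320));print(r.mean(0),len(r));k=(plane(c,[r.mean(0)],.070)[0]-JT)@R;print("knob",k,np.arctan2(-(k[1]+.09),.065-k[0]))
# profile top corner end: bright top, fit
hsv=cv2.cvtColor(c["image"],cv2.COLOR_RGB2HSV).astype(int)
t=robot.read_camera("top");h=cv2.cvtColor(t["image"],cv2.COLOR_RGB2HSV).astype(int)
w=blob((h[...,1]>80)&(h[...,2]<110),(290,245,372,285))
P=(plane(t,w,.032)-JT)@R*1e3;print("wedge",P.min(0),P.max(0),cv2.contourArea(w))
E
```

```text
Traceback (most recent call last):
  File "h.py", line 14, in blob
    return max(cs,key=cv2.contourArea)[:,0]
           ~~~^^^^^^^^^^^^^^^^^^^^^^^^
ValueError: max() iterable argument is empty
```

To row units: 0.038 m is 7.6, -0.03 m is -6.

```bash
python3 drive.py '[0, 0, -6, 0, 0, 0, 7.6, 0, 0, 0, 0, 0, 7.6, 0, 0, 0, 0, 0, 7.6, 0, 0, 0, 0, 0, 7.6, 0, 0, 0, 0, 0, 7.6, 0, 0, 0, 0, 0, 7.6, 0, 0, 0, 0, 0, 7.6, 0, 0, 0, 0, 0]'
python3 drive.py '[7.6, 0, 0, 0, 0, 0, 7.6, 0, 0, 0, 0, 0, 7.6, 0, 0, 0, 0, 0, 7.6, 0, 0, 0, 0, 0, 7.6, 0, 0, 0, 0, 0, 7.6, 0, 0, 0, 0, 0, 0, 0, 0, 0, 0, 0, 0, 0, 0, 0, 0, 0]'
python3 - <<'E'
from h import *
R=np.array([[np.cos(JY),-np.sin(JY)],[np.sin(JY),np.cos(JY)]])
for n,roi in(("scene",(325,255,420,320)),("top",(340,230,415,300))):
    c=robot.read_camera(n);im=c["image"].astype(int);roi=roi
    m=((im[...,0]>120)&(im[...,1]<70)&(im[...,2]<70))
    try:
        r=blob(m,roi);k=(plane(c,[r.mean(0)],.072)[0]-JT)@R;print(n,"knob",r.mean(0),k,np.arctan2(-(k[1]+.09),.065-k[0]),len(r))
    except ValueError: print(n,"none")
h=cv2.cvtColor(c["image"],cv2.COLOR_RGB2HSV).astype(int)
for nm,m,roi,z in(("wedge",(h[...,1]>80)&(h[...,2]<110),(290,245,372,285),.032),("profile",(h[...,1]<40)&(h[...,2]>170),(315,240,385,265),.048)):
    try: w=blob(m,roi);P=(plane(c,w,z)-JT)@R*1e3;print(nm,rect(P/1e3))
    except ValueError: print(nm,"none")
print(robot.observe()["tool_pos"])
E
```

```text
time: 26.35
tool_pos: [0.5153, 0.003, 0.3561]
tool_rot: [3.139, 0.001, 1.475]
contact_force: [1.0, -0.2, -0.1]
opening: 0.0006
grip_force: 0.0
time: 27.02
tool_pos: [0.5369, 0.2296, 0.3552]
tool_rot: [3.14, 0.002, 1.479]
contact_force: [-0.5, -0.2, 0.3]
opening: 0.0003
grip_force: 0.0
scene knob [343.   291.25] [-0.03681212 -0.09051231] 0.005031853955023439 16
top none
wedge (array([-23.6,   5.9]), 126.7, 29.4, -84.4)
profile (array([  1.4, -45.7]), 132.8, 58.5, -84.4)
[0.53745078 0.22697655 0.35545917]
```

```bash
python3 -c "
from cell import robot
print(robot.hand_in())"
```

```text
the job is handed in; nothing more can be done
None
```

I handed the job in at about 27 s of the 70 s allowed; no verdict came back. The profile is seated on the fence and end stop, the wedge is jammed (no give at 25 N, last push 31 N), and the guide arm measured 0.005 rad from its stop. I never touched or commanded a move near the tin, tape measure or masking tape, but I did not re-measure them, and the profile's final position was checked only by contact forces and an earlier top view.

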